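Unlatch the large document case

TASK

Unlatch the larger of the two grey steel document cases on the counter: first slide its safety tab sideways, away from the latch bar, right to its stop, then lift the latch bar by its cross-grip until it stands upright and let go, leaving it standing. Do not touch the smaller case.

Things in the scene. Friction and masses are not known exactly. Their poses are not given: they have to be found in the camera images.
- case: the larger grey steel document case, 240 (x) x 180 (y) x 70 mm high, fixed to the counter; stands left or right, turned up to 0.4 rad. Origin: centre of its underside, z up. x runs along the latch bar from cross-grip to hinge; y points from the bar to the tab's side, the way the tab slides free.
- case_latch_grip (a point): centre of the cross-grip (round steel bar along y, 16 mm thick, 36 long; pinch its ends) on the latch bar's free end. Shut: (-50, 0, 98) mm in the case frame, axes as the case's. A 20 mm wide, 10 thick bar joins it to the hinge (axis y) at (70, 0, 98). Lifting swings it up and over towards the hinge, 0 to 92 deg; needs 2 N, stays where left. Blocked until the tab is slid free.
- case_tab_grip (a point): centre of the steel safety tab's upright nib, 24 (x) x 12 (y) x 26 mm tall. Engaged: (15, 35 to 41, 124) mm in the case frame; stop at y = 70; clears the bar past y = 57. Slides along y only, 1.5 N friction, stays. Under the nib the tab is as wide in x, down to a 30 mm wide track at z = 80; its flat nose (z 105 to 111) reaches from the nib over the bar.
- small_case: the smaller grey steel document case, 190 (x) x 140 (y) x 50 mm high, with the same latch and tab on its top (nib top 117 mm above the counter). Fixed to the counter on the other side, 0.3 to 0.46 m from the large one. Origin: centre of its underside, axes as the large case's. Not to be touched.

How it is judged (in metres and radians):
On the way, in this order (a step that is already met when the one before it is completed fails the run):
1. the large case's safety tab is slid clear of the latch bar (nib at least 62 mm from the bar's line) while the bar is still down (y of case_tab_grip in the frame of case above 0.062 m and angle between case_latch_grip's own z axis and vertical below 0.2 rad), for 0.2 s.
2. the large case's latch bar is lifted by 65 degrees or more (angle between case_latch_grip's own z axis and vertical above 1.13 rad), for 0.2 s.
At the end, for the whole second after the job is handed in: The large case's latch bar stands lifted by at least 65 degrees from shut, on its own, and its safety tab is still slid clear, the nib at least 62 mm in the case's y (27 of its 35 mm travel) (y of case_tab_grip in the frame of case above 0.062 m and angle between case_latch_grip's own z axis and vertical above 1.13 rad); the robot touches nothing.
It fails at once if the smaller case, its tab or its latch is touched by the robot (contact force between any of the fingers, the arm and small_case above 1 N).
It also fails if it takes over 53 s, if anything falls off the work surface, if the arm or the gripper's body presses on something with over 40 N, if the wrist force passes 120 N, or if a joint passes its speed limit or range.

ROBOT

A 6-joint arm with a two-finger parallel gripper is mounted at the origin on the work surface. World frame = base frame: x ahead of the robot, y to its left, z up, the work surface at z = 0. Lengths are in mm, angles in degrees, forces in N, time in s.
With the tool pointing down it reaches from about 350 to 850 mm from the base axis. Payload 8.1 kg.
Tool frame: the origin (TCP) lies midway between the tips of the shut fingers; the grasp point (between the pads) lies grip_depth behind it (grip_depth is the distance from the TCP to the grasp point, in mm); z points along the fingers, y is the line along which they close (so a half turn about z gives the same grasp; the last joint's range is limited). The gripper opens to 85 mm and grips with 20 to 120 N. Pads are 22 mm wide; open, the fingers measure 114 mm over their backs; the gripper's body (76 mm by 85 mm) begins 54 mm behind the grasp point. The pads swing forward as they close: fully open they stand 13 mm farther back than shut.
Start: joints at [71.54, 7.471, 85.268, -0, 87.261, -4.893], TCP at [140.733, 583.266, 231.292] pointing down, gripper open.
Joint ranges: [-169.43, 169.43], [-51.17, 129.36], [1.28, 143.12], [-76.62, 256.62], [0, 156.53], [-152.29, 152.29]. Speed limits (degrees/s): [136.94, 136.94, 159.86, 180, 180, 180].

INTERFACE

Orientations are given as [roll, pitch, yaw] about the fixed x, y, z axes, in that order (R = Rz(yaw) Ry(pitch) Rx(roll)).
In Python, from bench import sense, snapshot, hand_in, grip_depth gives the robot as it stands. The module is installed in compiled form; this text tells all that it offers.
- The arm moves only by the tool apply_moves, never from a script. Its argument "series" is text: rows parted by semicolons, each of 5 numbers parted by spaces: the shift along the tool's x, y, z each as a share of 0.3 m, from -1 to 1, then the turn about the tool's z as a share of 2 rad, from -1 to 1, then the gripper's target within -1 to 1 (shut at 1, half-way at 0, fully open at -1). In form: tx ty tz twist gripper; .... A call has 1 to 5 rows; each row shifts and turns the commanded pose from where the row before left it, along the tool's axes as they then stand; what a row does not reach is not made up. A row lasts 1/12 s, in which the tool goes at most 41.7 mm and 7.16 degrees, less where a joint would pass 70% of its speed; a pose out of reach is approached as far as the arm can. A call with a number of a shift or a turn outside -1 to 1 is refused whole. A call with a gripper value outside its range is refused whole. The fingers move at their own pace and stop on an object; "squeeze" is the grip in N (left out, the last holds). Time passes only in rows, so rows that do not move let the fingers close. It gives the time, the measured TCP pose, the force, the opening and the grip force at its end, in the units of the state.
- sense(): the state, without advancing time (a new reading comes with each control period).
- snapshot(name): name is "scene" or "top"; returns a dict with "frame" (420x560x3 uint8, blue, green, red), "depth" (420x560 float32, mm along the optical axis (not along the pixel's ray), 0 where there is no reading), "intrinsics" (3x3 intrinsics, pixels), "extrinsics" (4x4, takes a point from camera to world coordinates). Camera axes: x right, y down, z forward; pixel columns grow to the right and rows downward; lengths in mm; the calibration is good to about 2 mm. A picture is of the moment at which its call begins.
- hand_in(): hands the job in; it is judged then, once.
The state is a dict: "time": time; "joint_pos": joint angles; "qd": joint speeds; "joint_efforts": joint torques, N m; "tool_pos": TCP position; "tcp_rot": TCP orientation; "ft_force": force on the tool from outside, world axes, zero at the start; "wrist_torque": the same for the moment, N m; "finger_gap": finger opening in mm; "grip_force": force on a finger pad.
Only numpy, scipy, OpenCV 4.12 (cv2) and the standard library are available. Lean on these libraries where they do the work, as an engineer would, in place of code of your own. Each camera call takes 0.05 s, during which the arm holds its last target. There are 200 camera calls.

## Working session

There is one attempt and no reset: what is moved stays moved. The work goes in short steps, Python scripts to look and compute and a tool call to move; the robot and the scene stay as the last step left them, time stands still between calls to the robot, and variables do not carry over. Pictures are saved under pics/ and viewed, at most 10 in all, crops included, and the job is handed in when it is done.

Besides the shell and the picture viewer there is one more tool, called as a command line: name --argument value ..., lists and objects as JSON in quotes. apply_moves: Moves the arm, as the interface text tells. Its arguments: {"type":"object","properties":{"series":{"type":"string"},"squeeze":{"type":"number"}},"required":["series"]}

```bash
mkdir -p pics; python3 - <<'E'
from bench import sense,snapshot,grip_depth
import cv2,numpy as np,pickle
print(grip_depth,sense())
for n in("scene","top"):
    s=snapshot(n);cv2.imwrite(f"pics/{n}0.png",s["frame"]);pickle.dump(s,open(f"{n}0.pkl","wb"));print(n,s["intrinsics"],s["extrinsics"])
E
```

```text
18.700000000000003 {'time': 0.0, 'joint_pos': array([ 7.15377939e+01,  7.51510075e+00,  8.53294139e+01,  1.09837030e-03,
        8.72602791e+01, -4.89308290e+00]), 'qd': array([-0.1204887 , -0.07866254,  0.01648616,  0.09849272, -0.06971307,
       -0.06227691]), 'joint_efforts': array([-8.50374704e-05, -5.69383764e+01, -5.00562358e+01,  1.34431484e-04,
        1.41524523e-02,  6.50321653e-06]), 'tool_pos': array([140.57064626, 582.74410326, 230.24320454]), 'tcp_rot': array([-1.79895682e+02, -1.00315617e-02,  1.66430814e+02]), 'ft_force': array([-0.03267476,  0.38246251, -0.04858284]), 'wrist_torque': array([-0.068809  , -0.01393633, -0.01614152]), 'grip_force': 0.0, 'finger_gap': 85.37468093957324}
scene [[416.05807067   0.         286.20129168]
 [  0.         416.05807067 211.7836199 ]
 [  0.           0.           1.        ]] [[ 7.57455798e-01  5.36835862e-01 -3.71574988e-01  7.63101369e+02]
 [ 6.52876847e-01 -6.19722311e-01  4.35541135e-01 -2.94514214e+02]
 [ 3.54079088e-03 -5.72495864e-01 -8.19899962e-01  6.32187681e+02]
 [ 0.00000000e+00  0.00000000e+00  0.00000000e+00  1.00000000e+00]]
top [[430.32400267   0.         274.49005289]
 [  0.         430.32400267 206.5815034 ]
 [  0.           0.           1.        ]] [[-2.75813231e-02 -9.96648343e-01  7.70152659e-02  4.90022640e+02]
 [-9.99615210e-01  2.77265912e-02  8.17385637e-04 -8.60487974e+00]
 [-2.95001684e-03 -7.69630866e-02 -9.97029579e-01  9.16222411e+02]
 [ 0.00000000e+00  0.00000000e+00  0.00000000e+00  1.00000000e+00]]
```

View pics/top0.png

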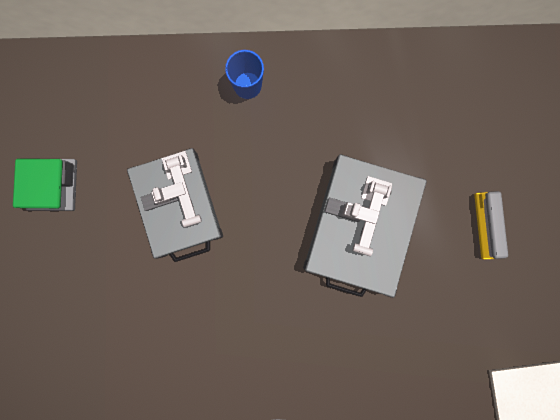

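View pics/scene0.png

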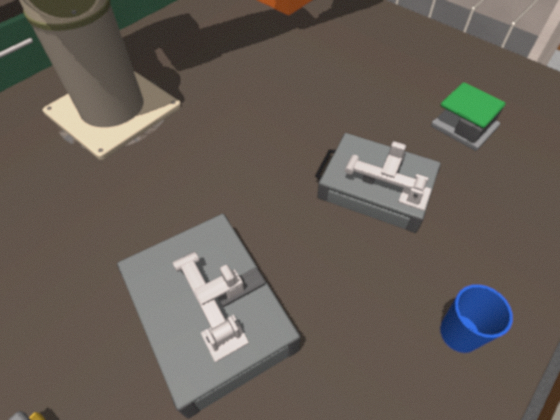

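The top view shows the large case with corners near (340,157), (425,180), (395,295) and (307,270). Its cross-grip is at (363,251), nib at about (352,210) and hinge at (379,185). The smaller case is on the left, around (175,203).

```bash
cat > h.py <<'E'
import numpy as np,cv2
def cloud(s):
    d=s["depth"];v,u=np.mgrid[:420,:560];K=s["intrinsics"];T=s["extrinsics"]
    p=np.stack([(u-K[0,2])/K[0,0]*d,(v-K[1,2])/K[1,1]*d,d],-1)
    return p@T[:3,:3].T+T[:3,3]
def ray(s,uv,z):
    K=s["intrinsics"];T=s["extrinsics"];uv=np.atleast_2d(np.float64(uv))
    r=np.c_[(uv[:,0]-K[0,2])/K[0,0],(uv[:,1]-K[1,2])/K[1,1],np.ones(len(uv))]@T[:3,:3].T
    return T[:3,3]+r*((z-T[2,3])/r[:,2])[:,None]
E
python3 - <<'E'
from h import *;import pickle
for n in("top","scene"):
    s=pickle.load(open(n+"0.pkl","rb"));P=cloud(s);ok=s["depth"]>0
    f=s["frame"].astype(int)
    for nm,z,sel in(("large",70,P[...,1]<0),("small",50,P[...,1]>0)):
        m=ok&sel&(abs(P[...,2]-z)<9)&(P[...,0]>300)&(P[...,0]<800)&(abs(P[...,1])<400)
        m=m.astype(np.uint8)
        m=cv2.morphologyEx(m,cv2.MORPH_OPEN,np.ones((3,3)))
        c=max(cv2.findContours(m,0,2)[0],key=cv2.contourArea).reshape(-1,2)
        W=ray(s,c,z)[:,:2].astype(np.float32)
        r=cv2.minAreaRect(W);print(n,nm,r,cv2.boxPoints(r).round(1).tolist(),np.median(P[m>0][:,2]))
        # bright parts
        X=P[ok&(P[...,2]>z+12)&(P[...,2]<z+75)&(f.min(2)>110)&(np.hypot(P[...,0]-r[0][0],P[...,1]-r[0][1])<140)]
        a=np.deg2rad(r[2]);
        while a>np.pi/4:a-=np.pi/2
        while a<-np.pi/4:a+=np.pi/2
        print("yaw",np.rad2deg(a))
        R=np.array([[np.cos(a),-np.sin(a)],[np.sin(a),np.cos(a)]])
        L=(X[:,:2]-r[0])@R
        for lo,hi,t in((-70,-38,"grip"),(0,30,"nib"),(-35,-5,"bar"),(35,55,"bar2")):
            q=(L[:,0]>lo)&(L[:,0]<hi); 
            if t=="nib": q&=X[:,2]>z+60
            if q.sum():print(t,q.sum(),L[q].min(0).round(1),L[q].max(0).round(1),"z",np.percentile(X[q,2],[5,50,95]).round(1))
E
```

```text
top large ((515.1236572265625, -186.0849151611328), (182.432373046875, 241.88499450683594), 71.63790130615234) [[371.6000061035156, -234.60000610351562], [601.2000122070312, -310.79998779296875], [658.5999755859375, -137.60000610351562], [429.1000061035156, -61.400001525878906]] 71.17816221051282
yaw -18.36209869384765
grip 179 [-57.4 -18.5] [-38.2  16.9] z [101.3 105.5 108.2]
nib 80 [ 3.2 32. ] [26.9 43.2] z [135.4 138.1 140.3]
bar 166 [-34.8 -10.9] [-5.1  8.9] z [102.  103.9 106.4]
bar2 109 [ 35.1 -10.9] [55.   8.9] z [101.6 104.1 106.1]
top small ((571.0882568359375, 196.41148376464844), (192.0261688232422, 142.38259887695312), 16.520835876464844) [[458.79998779296875, 237.39999389648438], [499.29998779296875, 100.9000015258789], [683.4000244140625, 155.5], [642.9000244140625, 292.0]] 51.17743859443635
yaw 16.520835876464844
grip 173 [-57.  -47.2] [-38.  -11.9] z [80.8 85.2 88. ]
nib 81 [3.9 5.3] [27.6 18.3] z [114.  117.8 120. ]
bar 163 [-34.9 -39.6] [ -5.4 -18.5] z [81.4 84.1 86.4]
bar2 109 [ 35.  -39.5] [ 54.8 -19.1] z [81.5 84.1 86.8]
scene large ((517.591064453125, -187.79908
[... 308 characters left out ...]
.5 105.4]
nib 158 [ 0.2 32.6] [24.2 44.9] z [131.6 135.1 136.6]
bar 279 [-34.9  -9.8] [-5.2 10.1] z [100.1 101.7 103. ]
bar2 224 [35.1 -9.7] [54.9  9.9] z [100.1 101.8 103.2]
scene small ((572.9727172851562, 193.08905029296875), (190.9429931640625, 145.20416259765625), 16.496156692504883) [[460.79998779296875, 235.60000610351562], [502.0, 96.4000015258789], [685.0999755859375, 150.60000610351562], [643.9000244140625, 289.79998779296875]] 48.89618915915685
yaw 16.496156692504883
grip 193 [-57.7 -44.2] [-38.1  -7.7] z [74.4 82.4 85.4]
nib 93 [2.7 8.8] [26.1 21.7] z [110.5 115.  117. ]
bar 200 [-34.8 -36.2] [ -5.  -14.6] z [74.6 81.4 83.4]
bar2 140 [ 35.2 -36.4] [ 54.9 -16. ] z [74.5 81.3 83.2]
```

apply_moves --series "0 0 0 0.0417 -1;-0.085 -0.08 0 0 -1;-0.085 -0.08 0 0 -1;-0.085 -0.08 0 0 -1;-0.085 -0.08 0 0 -1" --squeeze 40

```text
time: 0.52
tool_pos: [207.5, 458.5, 230.5]
tcp_rot: [-179.9, -0.0, 161.7]
ft_force: [1.1, -0.2, 0.6]
finger_gap: 85.1
grip_force: 0.0
```

apply_moves --series "-0.085 -0.08 0 0 -1;-0.085 -0.08 0 0 -1;-0.085 -0.08 0 0 -1;-0.085 -0.08 0 0 -1;-0.085 -0.08 0 0 -1"

```text
time: 0.93
tool_pos: [290.7, 304.4, 230.9]
tcp_rot: [-180.0, -0.0, 161.7]
ft_force: [1.0, 0.1, 0.1]
finger_gap: 85.3
grip_force: 0.0
```

apply_moves --series "-0.085 -0.08 0 0 -1;-0.085 -0.08 0 0 -1;-0.085 -0.08 0 0 -1;-0.085 -0.08 0 0 -1;-0.085 -0.08 0 0 -1"

```text
time: 1.35
tool_pos: [374.1, 150.3, 231.1]
tcp_rot: [180.0, 0.0, 161.7]
ft_force: [0.0, 0.4, -0.5]
finger_gap: 85.7
grip_force: 0.0
```

apply_moves --series "-0.085 -0.08 0 0 -1;-0.085 -0.08 0 0 -1;-0.085 -0.08 0 0 -1;-0.085 -0.08 0 0 -1;-0.085 -0.08 0 0 -1"

```text
time: 1.77
tool_pos: [457.3, -3.8, 231.0]
tcp_rot: [180.0, -0.0, 161.6]
ft_force: [1.0, 0.6, -0.3]
finger_gap: 85.4
grip_force: 0.0
```

apply_moves --series "-0.085 -0.08 0 0 -1;-0.085 -0.08 0 0 -1;-0.085 -0.08 0 0 -1;-0.085 -0.08 0 0 -1;-0.085 -0.08 0 0 -1"

```text
time: 2.18
tool_pos: [540.6, -157.8, 230.7]
tcp_rot: [180.0, -0.0, 161.6]
ft_force: [-0.3, 0.0, 0.6]
finger_gap: 85.4
grip_force: 0.0
```

apply_moves --series "-0.004 0.009 0 0 -1;0 0 0.1 0 -1;0 0 0.1 0 -1;0 0 0.1 0 -1;0 0 0.063 0 -1"

```text
time: 2.6
tool_pos: [540.3, -153.1, 118.4]
tcp_rot: [180.0, -0.3, 161.6]
ft_force: [0.1, 0.6, -0.9]
finger_gap: 85.4
grip_force: 0.0
```

apply_moves --series "0 0 0 0 0;0 0 0 0 0.5;0 0 0 0 1;0 0 0 0 1;0 0 0 0 1"

```text
time: 3.02
tool_pos: [543.7, -154.3, 124.6]
tcp_rot: [-180.0, 0.2, 161.7]
ft_force: [-0.0, 0.5, -0.1]
finger_gap: 25.4
grip_force: 0.0
```

```bash
python3 - <<'E'
from bench import snapshot
import cv2
s=snapshot("scene");cv2.imwrite("pics/s1.png",cv2.resize(s["frame"][150:400,60:400],None,fx=2,fy=2))
E
```

```text
(no output)
```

View pics/s1.png

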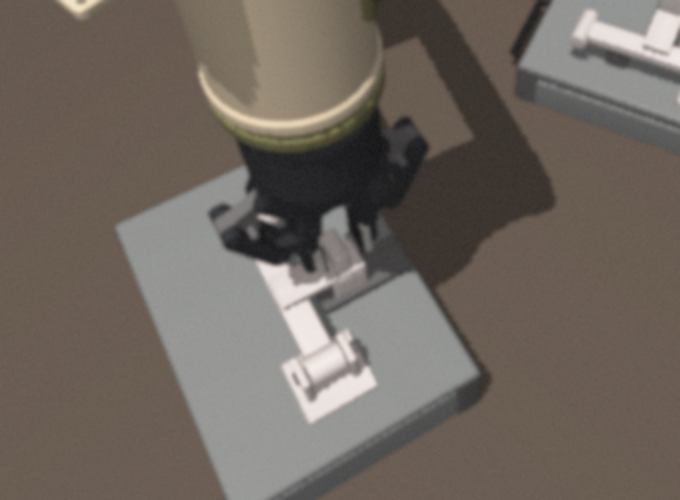

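The fingers straddle the nib, seen at crop pixel (335,250), and are still closing with the tips above the nose. I'll finish closing.

apply_moves --series "0 0 0 0 1;0 0 0 0 1;0 0 0 0 1;0 0 0 0 1"

```text
time: 3.4
tool_pos: [543.3, -154.4, 124.2]
tcp_rot: [-180.0, 0.2, 161.7]
ft_force: [-0.7, -0.7, 6.3]
finger_gap: 11.0
grip_force: 43.7
```

apply_moves --series "0 0.02 0 0 1;0 0.02 0 0 1;0 0.02 0 0 1;0 0.02 0 0 1;0 0.015 0 0 1"

```text
time: 3.82
tool_pos: [552.3, -127.1, 124.1]
tcp_rot: [-180.0, 0.2, 161.7]
ft_force: [-1.9, -0.4, 6.4]
finger_gap: 10.7
grip_force: 43.7
```

apply_moves --series "0 0 0 0 1;0 0 0 0 1;0 0 0 0 1"

```text
time: 4.07
tool_pos: [552.5, -126.7, 124.2]
tcp_rot: [180.0, 0.2, 161.7]
ft_force: [-0.4, 2.2, 5.7]
finger_gap: 10.6
grip_force: 43.7
```

apply_moves --series "0 0.005 0 0 1;0 0.005 0 0 1;0 0 0 0 1;0 0 0 0 1"

```text
time: 4.4
tool_pos: [552.7, -125.9, 124.1]
tcp_rot: [-179.8, 0.1, 161.6]
ft_force: [-3.0, -6.3, 5.9]
finger_gap: 10.3
grip_force: 43.6
```

apply_moves --series "0 0.005 0 0 1;0 0.005 0 0 1;0 0 0 0 1;0 0 0 0 1"

```text
time: 4.73
tool_pos: [552.9, -125.5, 123.9]
tcp_rot: [-179.6, 0.1, 161.6]
ft_force: [-6.6, -18.2, 4.7]
finger_gap: 10.8
grip_force: 43.5
```

At the stop: the measured nib y is 69.9 mm. I'll relieve the push, release and rise.

apply_moves --series "0 -0.012 0 0 1;0 0 0 0 -1;0 0 0 0 -1;0 0 0 0 -1;0 0 0 0 -1"

```text
time: 5.15
tool_pos: [552.0, -124.2, 122.2]
tcp_rot: [180.0, -0.0, 161.7]
ft_force: [0.4, -0.9, -0.1]
finger_gap: 58.9
grip_force: 0.0
```

apply_moves --series "0 0 0 0 -1;0 0 -0.06 0 -1;0 0 -0.06 0 -1;0 0 -0.06 0 -1;0 0 0 0 -1"

```text
time: 5.57
tool_pos: [554.2, -125.0, 180.7]
tcp_rot: [180.0, 0.3, 161.7]
ft_force: [0.8, -0.2, 1.3]
finger_gap: 85.3
grip_force: 0.0
```

apply_moves --series "0.0543 -0.059 0 0 -1;0.0543 -0.059 0 0 -1;0.0543 -0.059 0 0 -1;0.0543 -0.059 0 0 -1;0 0 0 0 -1"

```text
time: 5.98
tool_pos: [464.9, -172.5, 175.3]
tcp_rot: [-179.9, -0.1, 161.6]
ft_force: [-0.8, 0.4, -0.3]
finger_gap: 85.3
grip_force: 0.0
```

apply_moves --series "0 0 0 0 -1;0 0 0 0 -1;0 0 0 0 -1"

```text
time: 6.23
tool_pos: [468.5, -170.8, 176.2]
tcp_rot: [180.0, 0.0, 161.7]
ft_force: [0.3, -0.1, 1.0]
finger_gap: 85.7
grip_force: 0.0
```

```bash
python3 - <<'E'
from h import *
from bench import snapshot,sense
print(sense()["tool_pos"])
s=snapshot("scene");cv2.imwrite("pics/s2.png",cv2.resize(s["frame"][150:400,60:400],None,fx=2,fy=2))
E
```

```text
[ 468.47572186 -170.81580758  176.20290246]
```

View pics/s2.png

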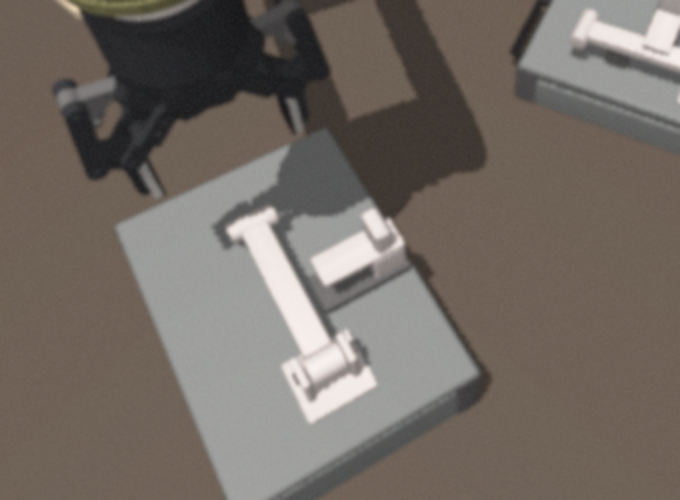

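The picture shows the tab slid clear, with its nose at (330,262) free of the bar, and the open fingers above the cross-grip at (253,225). Next I go down.

apply_moves --series "0 0 0.06 0 -1;0 0 0.08 0 -1;0 0 0.08 0 -1;0 0 0.06 0 -1;0 0 0.03 0 -1"

```text
time: 6.7
tool_pos: [466.8, -170.0, 80.4]
tcp_rot: [180.0, -0.2, 161.7]
ft_force: [-0.7, 0.6, 0.4]
finger_gap: 85.3
grip_force: 0.0
```

apply_moves --series "0 0 0.01 0 -1;0 0 0 0 -1;0 0 0 0 1;0 0 0 0 1;0 0 0 0 1"

```text
time: 7.12
tool_pos: [468.9, -171.7, 81.8]
tcp_rot: [-180.0, 0.1, 161.7]
ft_force: [-0.4, 0.1, -1.0]
finger_gap: 51.5
grip_force: 0.0
```

apply_moves --series "0 0 0 0 1;0 0 0 0 1;0 0 0 0 1"

```text
time: 7.37
tool_pos: [468.4, -172.0, 81.5]
tcp_rot: [-179.9, 0.1, 161.7]
ft_force: [-2.6, -2.1, 6.5]
finger_gap: 35.0
grip_force: 42.0
```

apply_moves --series "-0.0022 0 -0.0418 0 1;-0.0066 0 -0.0414 0 1;-0.0108 0 -0.0404 0 1;-0.015 0 -0.0391 0 1;-0.019 0 -0.0373 0 1"

```text
time: 7.78
tool_pos: [482.6, -176.7, 140.6]
tcp_rot: [-180.0, -0.1, 161.6]
ft_force: [0.4, -4.8, -5.5]
finger_gap: 35.0
grip_force: 40.4
```

Tracking the arc with low force, so I carry on.

apply_moves --series "-0.0228 0 -0.0351 0 1;-0.0264 0 -0.0325 0 1;-0.0296 0 -0.0296 0 1;-0.0325 0 -0.0264 0 1;-0.0351 0 -0.0228 0 1"

```text
time: 8.2
tool_pos: [524.1, -190.4, 184.4]
tcp_rot: [-180.0, -0.2, 161.6]
ft_force: [-4.4, -3.3, -3.8]
finger_gap: 34.4
grip_force: 40.1
```

apply_moves --series "-0.0373 0 -0.019 0 1;-0.0391 0 -0.015 0 1;-0.0404 0 -0.0108 0 1;-0.0414 0 -0.0066 0 1;-0.0278 0 -0.002 0 1"

```text
time: 8.62
tool_pos: [578.2, -208.4, 201.2]
tcp_rot: [-180.0, -0.0, 161.6]
ft_force: [-5.1, -1.9, 3.4]
finger_gap: 34.4
grip_force: 39.4
```

apply_moves --series "0 0 0 0 1;0 0 0 0 1;0 0 0 0 1"

```text
time: 8.87
tool_pos: [577.8, -208.2, 201.1]
tcp_rot: [-180.0, 0.1, 161.6]
ft_force: [-2.3, -4.6, 4.9]
finger_gap: 35.0
grip_force: 39.9
```

apply_moves --series "0 0 0 0 -1;0 0 0 0 -1;0 0 0 0 -1;0 0 0 0 -1;0 0 0 0 -1"

```text
time: 9.28
tool_pos: [577.7, -207.3, 200.1]
tcp_rot: [180.0, -0.0, 161.7]
ft_force: [-0.5, -0.0, -0.6]
finger_gap: 85.5
grip_force: 0.0
```

apply_moves --series "0 0 -0.04 0 -1;0 0 -0.08 0 -1;0 0 -0.08 0 -1;0 0 -0.08 0 -1;0 0 -0.04 0 -1"

```text
time: 9.7
tool_pos: [578.9, -208.1, 301.2]
tcp_rot: [-180.0, 0.3, 161.7]
ft_force: [-0.3, 0.3, 0.8]
finger_gap: 85.8
grip_force: 0.0
```

apply_moves --series "0.08 0 0 0 -1;0.1 0 0 0 -1;0.1 0 0 0 -1;0.1 0 0 0 -1;0.08 0 0 0 -1"

```text
time: 10.12
tool_pos: [445.2, -163.6, 296.3]
tcp_rot: [180.0, -0.0, 161.7]
ft_force: [-0.5, 0.3, 0.9]
finger_gap: 85.4
grip_force: 0.0
```

apply_moves --series "0 0 0 0 -1;0 0 0 0 -1;0 0 0 0 -1"

```text
time: 10.37
tool_pos: [447.3, -164.4, 296.8]
tcp_rot: [-180.0, 0.1, 161.7]
ft_force: [-0.7, -0.2, 0.5]
finger_gap: 85.4
grip_force: 0.0
```

```bash
python3 - <<'E'
from h import *
from bench import snapshot,sense
print(sense()["tool_pos"])
s=snapshot("scene");cv2.imwrite("pics/s3.png",cv2.resize(s["frame"][150:400,60:400],None,fx=2,fy=2))
E
```

```text
[ 447.30124706 -164.44472406  296.81727308]
```

View pics/s3.png

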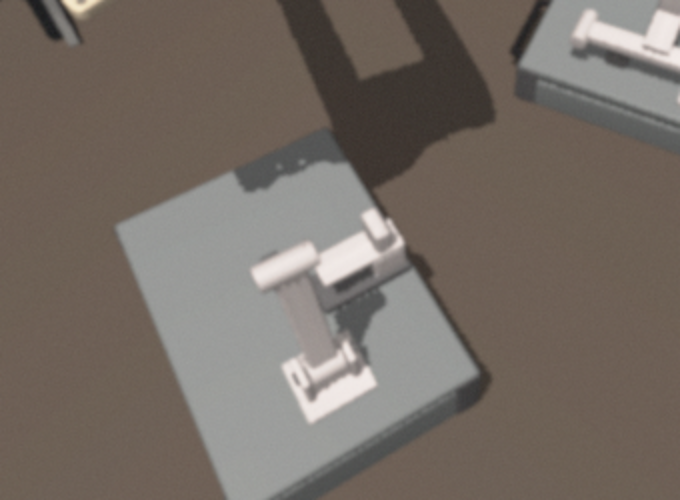

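The bar stands upright, with its cross-grip at (285,265) above the hinge at (325,370). The tab is still clear at (375,228) and the gripper is away from everything.

```bash
python3 -c "
from bench import hand_in;print(hand_in())"
```

```text
the job is handed in; nothing more can be done
None
```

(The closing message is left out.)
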